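Jack up the tailstock end of a bench lathe and hold it for shimming

TASK

The small lathe is being levelled and its tailstock end has to come up so that a shim can be slipped under the foot. Of the three loose jack pads, seat in the saddle of the lever jack the tallest one that will still pass under the lathe's lift point, slide the jack in until the saddle is centred under the lift point, then pump the handle fully down so that the tailstock foot comes off the bench. Finish still holding the handle down, with the lathe resting on the jack pad alone at that end; do not lift or shove the lathe by hand or push it along the bench.

Things in the scene. Friction and masses are not known exactly. Their poses are not given: they have to be found in the camera images.
- lathe: small grey bench lathe, 400 x 112 x 250 mm, 6 kg, standing loose. Origin on the bench under the middle of the bed; +y along the bed to the headstock (robot's left), -y to the tailstock end, -x its front. The 76 mm wide bed, underside 86 mm up, overhangs the tailstock pedestal (its end face at y = -0.087) as far as y = -0.186: the jack goes in there from the right
- lift_point (a point): the lathe's lift point: centre of the underside of a plain turned boss, 30 mm across, under the overhanging bed end, 80 mm above the bench, 41 mm in from the end; raised arrowheads on the bed's front and back point down to it. Axes as the lathe's. About 20 N lifts the end
- tail_foot (a point): midway between the two feet of the tailstock pedestal, at their undersides; on the bench at the start (z = 0)
- head_foot (a point): midway between the two outer feet under the headstock, at their undersides: the lathe tips about these feet when its other end is raised
- jack: low dark steel lever jack, 0.9 kg, loose, slid about by its handle. Origin on the bench under the lever's pivot (40 mm up); +x points to the saddle, -x to the handle, z up. Base: two rails 14 mm high, x = -0.120 to 0.095, 90 mm wide over all; two cheeks 54 mm high beside the pivot, x = -0.013 to 0.013
- saddle (a point): floor centre of the jack's saddle, a cup 47 mm across inside, rim 5 mm high, 57 mm outside; always level. At rest 62 mm ahead of the pivot (+x), floor 38 mm above the bench; handle fully down: 32 mm higher, 2 mm farther ahead. Fingers that close along the jack's y clear the cheeks when setting a pad in
- handle_grip (a point): centre of the handle's round ribbed rubber grip, 23 mm thick, 80 mm long, 158 mm from the pivot in the jack's middle plane. Handle up: slopes up 0.63 rad away from the pivot, grip 128 mm behind the pivot (-x), 133 mm above the bench; fully down: slope 0.13 rad, 157 mm behind, 60 mm up
- lever (a joint): the jack handle: 0 = handle up, saddle low (a light spring brings it back); 0.50 rad = against its stop, handle fully down, saddle up. Nothing latches: let go, it comes up and the load sinks. Holding it down takes about 2 N at the grip empty, 9 to 13 N under the lathe
- pad_low_center (a point): centre of the low jack pad, a plain turned steel disc 40 mm across and 14 mm high standing on the bench
- pad_mid_center (a point): centre of the middle jack pad, a plain turned steel disc 40 mm across and 30 mm high standing on the bench, about 0.09 kg
- pad_high_center (a point): centre of the high jack pad, a plain turned steel disc 40 mm across and 46 mm high standing on the bench
- pad_mid: the middle jack pad; origin at the centre of its underside
Mind the look-alikes: they are no part of the job. Leave any blue or purple look-alike of the pad_mid alone.

How it is judged (in metres and radians):
On the way, in this order (a step that is already met when the one before it is completed fails the run):
1. the 30 mm pad sits flat in the saddle cup, let go (horizontal distance between pad_mid_center and saddle below 0.007 m and z of pad_mid_center in the frame of saddle below 0.0175 m and contact force between the fingers and pad_mid below 0.1 N), for 0.3 s.
2. the saddle is centred under the lift point within 15 mm, before lifting (horizontal distance between saddle and lift_point below 0.015 m and height (world z) of tail_foot below 0.004 m), for 0.2 s.
At the end, for the whole second after the job is handed in: Lever held by the fingers at 0.44 rad or more (over 3 N); 30 mm pad in the cup, carrying the lathe (over 8 N) within 15 mm of its lift point; tail foot over 9 mm up; jack flat; robot off the lathe, which is still, its headstock feet moved under 20 mm (value of joint lever above 0.44 rad and contact force between the fingers and jack above 3 N and height (world z) of tail_foot above 0.009 m and contact force between pad_mid and lathe above 8 N and contact force between pad_mid and jack above 8 N and horizontal distance between pad_mid_center and lift_point below 0.015 m and horizontal distance between pad_mid_center and saddle below 0.007 m and angle between jack's own z axis and vertical below 0.08 rad and contact force between each of the arm, the fingers and lathe below 0.5 N and distance of head_foot from where it was at the start of the episode below 0.02 m and linear speed of lathe below 0.02 m/s); the arm keeps its last pose, push and grip.
It fails at once if the robot lifts or shoves the lathe by hand (contact force between any of the fingers, the arm and lathe above 5 N).
It fails at once if the lathe is pushed along the bench (distance of head_foot from where it was at the start of the episode above 0.03 m).
It also fails if it takes over 48 s, if anything falls off the work surface, if the arm or the gripper's body presses on something with over 40 N, if the wrist force passes 120 N, or if a joint passes its speed limit or range.

ROBOT

A 6-joint arm with a two-finger parallel gripper is mounted at the origin on a cart in front of the work surface, level with it; the furniture and walls round the work are solid. World frame = base frame: x ahead of the robot, y to its left, z up, the work surface at z = 0. Lengths are in m, angles in degrees, forces in N, time in s.
With the tool pointing down it reaches from about 0.325 to 0.85 m from the base axis. Payload 15.5 kg.
Tool frame: the origin (TCP) lies midway between the tips of the shut fingers; the grasp point (between the pads) lies 19 mm behind it; z points along the fingers, y is the line along which they close (so a half turn about z gives the same grasp; the last joint's range is limited). The gripper opens to 91 mm and grips with 3 to 60 N. Pads are 32 mm wide; open, the fingers measure 118 mm over their backs; the gripper's body (76 mm by 178 mm) begins 60 mm behind the grasp point.
Start: joints at [-71.19, 28.281, 77.091, -0, 74.628, -5.472], TCP at [0.257, -0.57, 0.214] pointing down, gripper open.
Joint ranges: [-166.48, 166.48], [-47.26, 123.95], [12.59, 153.08], [-70.14, 250.14], [6.76, 159.57], [-176.63, 176.63]. Speed limits (degrees/s): [108.29, 108.29, 147.25, 172.46, 172.46, 172.46].

INTERFACE

Orientations are given as a 3x3 rotation matrix whose columns are the frame's x, y, z axes.
In Python, from bench import ctrl gives the robot as it stands. The module is installed in compiled form; this text tells all that it offers. Calls block until the motion is done:
- ctrl.goto(position, orientation): joint-space move of the TCP to a pose.
- ctrl.move_l(position, vel=0.15, ori=None, contact_N=None): straight line of the TCP; ori=None keeps the orientation; vel is the mean speed in m/s. With contact_N (N) it stops when the force on the tool has changed by that much, and returns True; else False.
- ctrl.movej(angles): joint-space move.
- ctrl.command_gripper(opening): opening from 0.0 (shut) to 1.0 (fully open); the grip force is fixed at half the most; returns when the fingers have stopped.
- ctrl.sleep(seconds).
- ctrl.ik(position, orientation): joint angles nearest the present ones, or None.
- ctrl.read_camera(name): name is "scene" or "side" or "wrist"; returns the picture (384x512x3 uint8, blue, green, red); there is no depth.
- ctrl.camera_params(name): a dict with "fx", "fy", "cx", "cy" (pixels), "pose" (4x4, takes a point from camera to world coordinates); the wrist camera has in their place "T_tool_cam" (4x4, takes a point from camera to tool coordinates, whose origin is the TCP and whose axes are the flange's). Camera axes: x right, y up, looking along -z (the intrinsics and any distortion apply to the point x, -y, -z); pixel columns grow to the right and rows downward; lengths in m; the calibration is good to about 2 mm. The wrist camera is an equidistant fisheye: a pixel r from the principal point sees the ray r / f radians off the axis. A picture is of the moment at which its call begins: read the wrist's pose just before it. camera_params takes no time and is no camera call.
A pose or a line that the arm cannot do raises ctrl.MotionError and nothing moves.
- ctrl.sign_off(): hands the job in; it is judged then, once.
Readings, each from a call of its own:
- ctrl.current_t(): time.
- ctrl.current_q(): joint angles.
- ctrl.current_dq(): joint speeds.
- ctrl.current_effort(): joint torques, N m.
- ctrl.current_tool_pos(): TCP position.
- ctrl.current_eef_rot(): TCP orientation.
- ctrl.current_contact_force(): force on the tool from outside, world axes, zero at the start.
- ctrl.current_wrist_torque(): the same for the moment, N m.
- ctrl.current_grip_width(): opening from 0.0 (shut) to 1.0 (fully open).
- ctrl.current_grasp_force(): force on a finger pad.
Only numpy, scipy, OpenCV 4.12 (cv2) and the standard library are available. Lean on these libraries where they do the work, as an engineer would, in place of code of your own. Each camera call takes 0.05 s, during which the arm holds its last target. There are 200 camera calls.

## Working session

There is one attempt and no reset: what is moved stays moved. The work goes in short steps, each a Python script; the robot and the scene stay as the last script left them, time stands still between calls to the robot, and variables do not carry over. Pictures are saved under pics/ and viewed, at most 14 in all, crops included, and the job is handed in when it is done.

```bash
mkdir -p pics; python3 - <<'E'
from bench import ctrl
import cv2,numpy as np
np.set_printoptions(precision=4,suppress=True)
for n in ["scene","side","wrist"]:
    cv2.imwrite(f"pics/{n}0.png",ctrl.read_camera(n)); p=ctrl.camera_params(n); print(n,p)
print(ctrl.current_t(),ctrl.current_eef_rot())
a=cv2.imread("pics/scene0.png");b=cv2.imread("pics/side0.png")
cv2.imwrite("pics/both.png",cv2.resize(np.vstack([a,b]),None,fx=.78,fy=.78))
E
```

```text
scene {'fx': 378.8483470202634, 'fy': 378.8483470202634, 'cx': 254.49256349745218, 'cy': 186.2006076820497, 'pose': array([[ 0.8989,  0.2308, -0.3724,  0.0349],
       [-0.4376,  0.4314, -0.7889, -1.0131],
       [-0.0215,  0.8721,  0.4888,  0.6596],
       [ 0.    ,  0.    ,  0.    ,  1.    ]])}
side {'fx': 465.91439463733525, 'fy': 465.91439463733525, 'cx': 249.01289917412782, 'cy': 187.47053923635687, 'pose': array([[ 0.994 , -0.0513,  0.0971,  0.5697],
       [ 0.1093,  0.5514, -0.8271, -1.1819],
       [-0.0111,  0.8327,  0.5537,  0.8295],
       [ 0.    ,  0.    ,  0.    ,  1.    ]])}
wrist {'fx': 297.3186396354542, 'fy': 297.3186396354542, 'cx': 250.0092433359224, 'cy': 185.9767414243864, 'T_tool_cam': array([[ 0.0005,  0.9608,  0.2771,  0.0788],
       [ 1.    , -0.0006,  0.0003, -0.0004],
       [ 0.0004,  0.2771, -0.9608, -0.1704],
       [ 0.    ,  0.    ,  0.    ,  1.    ]])}
0.15 [[ 0.9115  0.4112 -0.0003]
 [ 0.4112 -0.9115  0.0008]
 [ 0.0001 -0.0008 -1.    ]]
```

View pics/scene0.png

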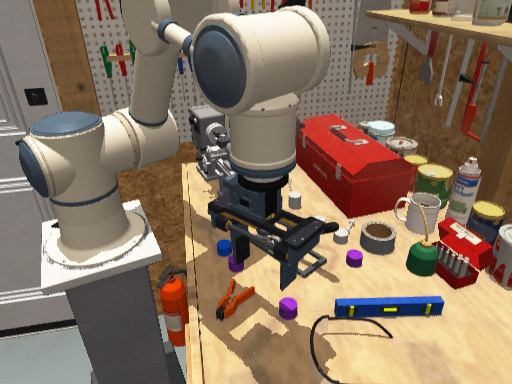

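View pics/side0.png

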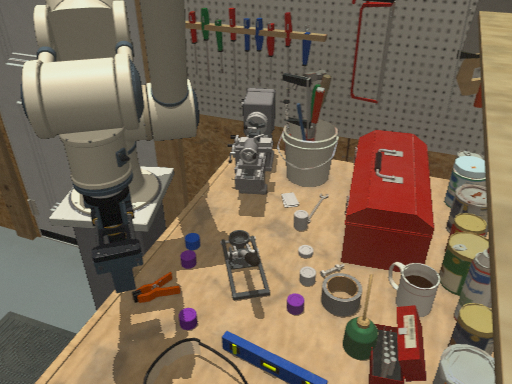

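```bash
python3 - <<'E'
import cv2
a=cv2.imread("pics/side0.png")[75:310,175:335]
cv2.imwrite("pics/c1.png",cv2.resize(a,None,fx=2.5,fy=2.5,interpolation=cv2.INTER_CUBIC))
E
```

```text
(no output)
```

View pics/c1.png

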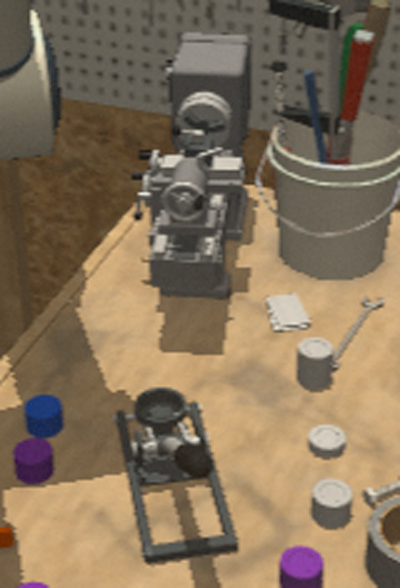

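```bash
cat > h.py <<'E'
import numpy as np, cv2
from bench import ctrl
np.set_printoptions(precision=4,suppress=True)
def ray(n,u,v,T=None):
    p=ctrl.camera_params(n)
    x,y=(u-p["cx"])/p["fx"],(v-p["cy"])/p["fy"]
    if n=="wrist":
        r=np.hypot(x,y); s=np.sin(r)/r if r>1e-9 else 1.
        d=np.array([x*s,-y*s,-np.cos(r)]); P=T@p["T_tool_cam"]
    else: d=np.array([x,-y,-1.]); P=np.array(p["pose"])
    d=P[:3,:3]@d; return P[:3,3],d/np.linalg.norm(d)
def onz(n,u,v,z,T=None):
    o,d=ray(n,u,v,T); return o+d*(z-o[2])/d[2]
def tri(*rs):
    A=sum(np.eye(3)-np.outer(d,d) for o,d in rs); b=sum((np.eye(3)-np.outer(d,d))@o for o,d in rs)
    X=np.linalg.solve(A,b); return X,[round(np.linalg.norm(np.cross(X-o,d)),4) for o,d in rs]
def proj(n,X,T=None):
    p=ctrl.camera_params(n); P=T@p["T_tool_cam"] if n=="wrist" else np.array(p["pose"])
    c=P[:3,:3].T@(np.array(X)-P[:3,3]); a,b,z=c[0],-c[1],-c[2]
    if n=="wrist":
        r=np.hypot(a,b); t=np.arctan2(r,z)/r; a,b=a*t,b*t
    else: a,b=a/z,b/z
    return np.array([p["cx"]+p["fx"]*a,p["cy"]+p["fy"]*b])
def tool():
    T=np.eye(4); T[:3,:3]=ctrl.current_eef_rot(); T[:3,3]=ctrl.current_tool_pos(); return T
def down(yaw):  # tool x axis at yaw, pointing down
    c,s=np.cos(yaw),np.sin(yaw); return np.array([[c,s,0],[s,-c,0],[0,0,-1.]])
def snap(name):
    T=tool(); im=ctrl.read_camera("wrist"); cv2.imwrite(f"pics/{name}.png",im); np.save(f"pics/{name}.npy",T); return im,T
E
python3 - <<'E'
from h import *
for n,u,v,z in [("rearL",233,297,.014),("rearR",270.2,294,.014),("frL",222,240,.014),("frR",255,237,.014),("cup",239,236,.043),
 ("mid",307.5,270.5,.03),("low",305.5,249,.014),("high",301,213,.046)]:
    X=onz("side",u,v,z); print(n,X, "scene",proj("scene",X))
# lathe end underside corners
for c in [(150,292),(228,292)]:
    print(onz("side",175+c[0]/2.5,75+c[1]/2.5,0.086))
E
```

```text
rearL [ 0.4399 -0.4267  0.014 ] scene [303.9536 274.509 ]
rearR [ 0.5257 -0.4087  0.014 ] scene [328.5115 259.6248]
frL [ 0.3819 -0.2256  0.014 ] scene [247.8103 237.1013]
frR [ 0.4696 -0.2045  0.014 ] scene [271.7159 224.8821]
cup [ 0.4307 -0.2392  0.043 ] scene [265.3528 226.4456]
mid [ 0.6115 -0.338   0.03  ] scene [339.3808 230.9903]
low [ 0.6067 -0.2407  0.014 ] scene [317.6931 218.7715]
high [ 0.5914 -0.1263  0.046 ] scene [293.8377 193.7813]
[ 0.402 -0.097  0.086]
[ 0.4904 -0.0888  0.086 ]
```

```bash
python3 - <<'E'
from h import *
y=np.deg2rad(-74.3)
for i,p in enumerate([(.44,-.27,.27),(.54,-.30,.22)]):
    print(ctrl.ik(p,down(y)),ctrl.ik(p,down(y+np.pi)))
    ctrl.goto(p,down(y)); snap(f"w{i}"); print(ctrl.current_t(),tool()[:3,3])
for n in("scene","side"): cv2.imwrite(f"pics/{n}1.png",ctrl.read_camera(n))
a=cv2.imread("pics/w0.png");b=cv2.imread("pics/w1.png")
cv2.imwrite("pics/w01.png",np.hstack([a[:,60:460],b[:,60:460]]))
E
```

```text
[-38.1644  16.3372  87.5378  -0.      76.125  126.1356] [-38.1644  16.3372  87.5378  -0.      76.125  -53.8644]
2.2583 [ 0.4399 -0.2703  0.2699]
[-34.5912  27.374   77.7166  -0.      74.9095 129.7088] [-34.5912  27.374   77.7166  -0.      74.9095 -50.2912]
2.8417 [ 0.5396 -0.3     0.2199]
```

View pics/w01.png

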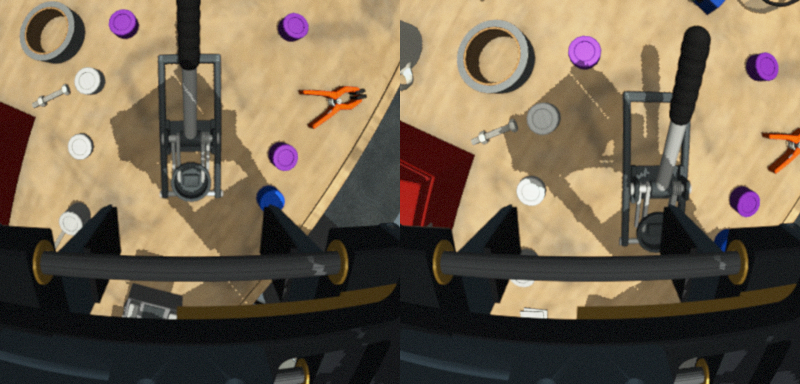

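```bash
cat > circ.py <<'E'
from h import *
def circ(im,u,v,r0,r1,S=4,h=40,par2=18):
    x,y=int(u)-h,int(v)-h; x,y=max(x,0),max(y,0)
    g=cv2.cvtColor(im[y:y+2*h,x:x+2*h],cv2.COLOR_BGR2GRAY)
    g=cv2.GaussianBlur(cv2.resize(g,None,fx=S,fy=S,interpolation=cv2.INTER_CUBIC),(0,0),2)
    c=cv2.HoughCircles(g,cv2.HOUGH_GRADIENT_ALT,1.5,10,param1=120,param2=.6,minRadius=int(r0*S),maxRadius=int(r1*S))
    if c is None: return []
    c=c.reshape(-1,c.shape[-1])[:,:3]
    return [((a+.5)/S-.5+x,(b+.5)/S-.5+y,r/S) for a,b,r in c]
E
python3 - <<'E'
from circ import *
G={"mid":[(148,81),(202,118)],"low":[(139,147),(190,190)],"cup":[(251,181),(315,230)]}
out=[]
for k,gs in G.items():
    for i,g in enumerate(gs):
        im=cv2.imread(f"pics/w{i}.png"); cs=circ(im,*g,10,26); print(k,i,[tuple(np.round(c,1)) for c in cs])
        h=40;x,y=int(g[0])-h,int(g[1])-h
        C=cv2.resize(im[y:y+80,x:x+80],(260,260),interpolation=cv2.INTER_CUBIC)
        for c in cs: cv2.circle(C,(int((c[0]-x+.5)*3.25),int((c[1]-y+.5)*3.25)),int(c[2]*3.25),(0,255,0),1)
        out.append(C)
row0=np.hstack(out[0::2]);row1=np.hstack(out[1::2]); cv2.imwrite("pics/c2.png",np.vstack([row0,row1]))
E
```

```text
mid 0 [(np.float32(147.4), np.float32(81.5), np.float32(13.5)), (np.float32(147.4), np.float32(81.5), np.float32(11.3))]
mid 1 [(np.float32(202.5), np.float32(119.2), np.float32(15.2))]
low 0 [(np.float32(139.9), np.float32(145.6), np.float32(13.2)), (np.float32(139.9), np.float32(145.6), np.float32(11.4))]
low 1 [(np.float32(190.9), np.float32(190.5), np.float32(14.7))]
cup 0 [(np.float32(250.8), np.float32(174.8), np.float32(24.0)), (np.float32(250.8), np.float32(174.8), np.float32(13.7)), (np.float32(250.8), np.float32(181.9), np.float32(20.2)), (np.float32(250.8), np.float32(181.9), np.float32(16.8))]
cup 1 []
```

View pics/c2.png

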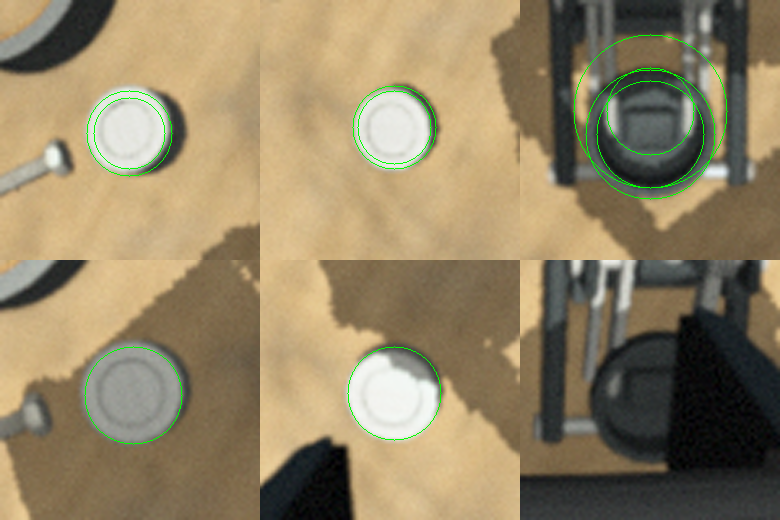

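```bash
python3 - <<'E'
from h import *
T=[np.load(f"pics/w{i}.npy") for i in (0,1)]
m0,m1=ray("wrist",147.4,81.5,T[0]),ray("wrist",202.5,119.2,T[1])
l0,l1=ray("wrist",139.9,145.6,T[0]),ray("wrist",190.9,190.5,T[1])
print("mid",tri(m0,m1),tri(m0,m1,ray("side",307.5,270.5)),onz("wrist",147.4,81.5,.03,T[0]),onz("wrist",202.5,119.2,.03,T[1]))
print("low",tri(l0,l1),tri(l0,l1,ray("side",305.5,249)))
print("cup",tri(ray("wrist",250.8,181.9,T[0]),ray("side",239,236)),onz("wrist",250.8,181.9,.043,T[0]))
for k,(u,v) in {"rl":(220,57),"rr":(284,57),"fl":(223,196),"fr":(281,196)}.items(): print(k,onz("wrist",u,v,.014,T[0]))
a=cv2.imread("pics/side1.png")[85:215,215:295];b=cv2.imread("pics/scene1.png")[90:220,170:270]
cv2.imwrite("pics/c3.png",cv2.resize(np.hstack([a,b]),None,fx=4.4,fy=4.4,interpolation=cv2.INTER_CUBIC))
E
```

```text
mid (array([ 0.612 , -0.3395,  0.0241]), [np.float64(0.0002), np.float64(0.0002)]) (array([ 0.6107, -0.3397,  0.0309]), [np.float64(0.0011), np.float64(0.0007), np.float64(0.0009)]) [ 0.6099 -0.3394  0.03  ] [ 0.6111 -0.3403  0.03  ]
low (array([ 0.6063, -0.242 ,  0.0115]), [np.float64(0.0001), np.float64(0.0001)]) (array([ 0.6059, -0.2429,  0.0153]), [np.float64(0.0008), np.float64(0.0003), np.float64(0.0009)])
cup (array([ 0.4309, -0.2411,  0.0446]), [np.float64(0.0001), np.float64(0.0001)]) [ 0.4307 -0.2407  0.043 ]
rl [ 0.52   -0.3974  0.014 ]
rr [ 0.4331 -0.4221  0.014 ]
fl [ 0.4629 -0.2004  0.014 ]
fr [ 0.3784 -0.2242  0.014 ]
```

View pics/c3.png

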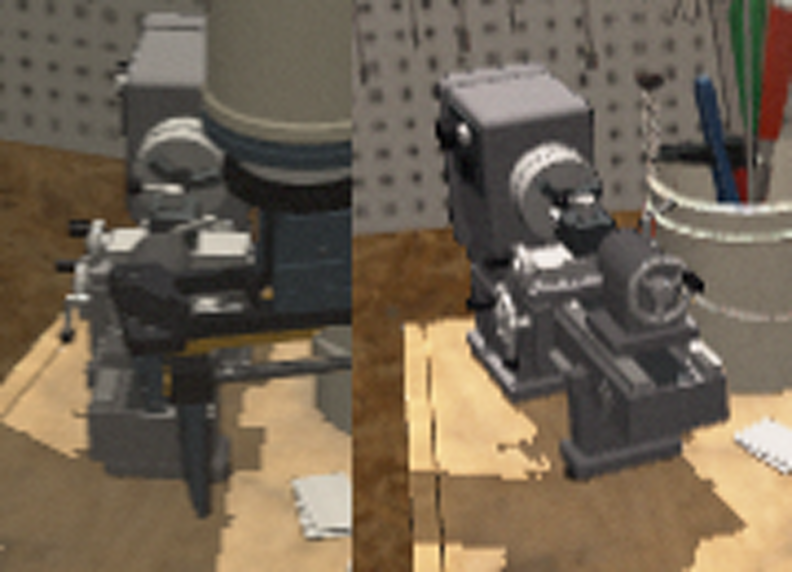

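```bash
python3 - <<'E'
from h import *
P=np.array([.611,-.3397]); yp=np.deg2rad(15.8); yj=np.deg2rad(-74.2); C=np.array([.4308,-.2409])
ctrl.goto([*P,.07],down(yp)); ctrl.command_gripper(.75)
print(ctrl.move_l([*P,.0095],vel=.12,contact_N=8),tool()[2,3])
ctrl.command_gripper(0); print("w",ctrl.current_grip_width()*91,ctrl.current_grasp_force(),ctrl.current_t())
ctrl.move_l([*P,.11],vel=.25)
ctrl.goto([*C,.11],down(yj)); print(tool()[:3,3],ctrl.current_t())
ctrl.move_l([*C,.06],vel=.15)
print(ctrl.move_l([*C,.0475],vel=.03,contact_N=5),tool()[:3,3])
print("w",ctrl.current_grip_width()*91,ctrl.current_contact_force())
ctrl.command_gripper(.7); ctrl.move_l([*C,.12],vel=.25)
# look: back up along jack to see cup and lathe
a=np.array([.272,-.962])
B=C+.09*a; ctrl.goto([*B,.26],down(yj)); snap("w2"); print(ctrl.current_t(),tool()[:3,3])
# tilted look at lathe tail end: body leans back (tool rotated so camera looks toward +jack x)
x,y,z=down(yj).T; th=.75
R=np.column_stack([x*np.cos(th)+z*np.sin(th),y,z*np.cos(th)-x*np.sin(th)])
B=C+.10*a
for p in ([*B,.26],[*B,.22]):
    q=ctrl.ik(p,R); print(q)
    if q is not None:
        ctrl.goto(p,R); snap("w3"); print(ctrl.current_t()); break
for n in("scene","side"): cv2.imwrite(f"pics/{n}2.png",ctrl.read_camera(n))
a=cv2.imread("pics/w2.png");b=cv2.imread("pics/w3.png")
cv2.imwrite("pics/w23.png",np.hstack([a[:,60:460],b[:,60:460]]))
E
```

```text
False 0.009890879458725167
w 39.248005072635166 30.00108003616333 6.1417
[ 0.4311 -0.2411  0.1097] 8.1167
False [ 0.4308 -0.2409  0.0475]
w 39.04170480526185 [ 0.2644 -0.6146  0.0022]
10.9333 [ 0.4546 -0.3266  0.2582]
[-51.7812  43.1286  55.4813  17.6347 120.896  116.0675]
11.775
```

View pics/w23.png

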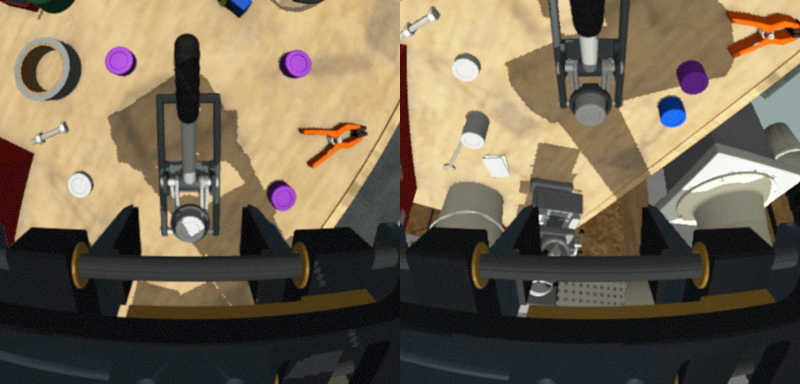

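```bash
python3 - <<'E'
import cv2,numpy as np
a=cv2.imread("pics/w3.png")[160:250,180:250];b=cv2.imread("pics/side2.png")[130:220,220:290]
c=cv2.imread("pics/scene2.png")[140:215,200:270]
f=lambda i,s:cv2.resize(i,None,fx=s,fy=s,interpolation=cv2.INTER_CUBIC)
A,B=f(a,5.6),f(b,5.6); cv2.imwrite("pics/c4.png",np.hstack([A,B]))
cv2.imwrite("pics/c5.png",f(c,7))
E
```

```text
(no output)
```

View pics/c4.png

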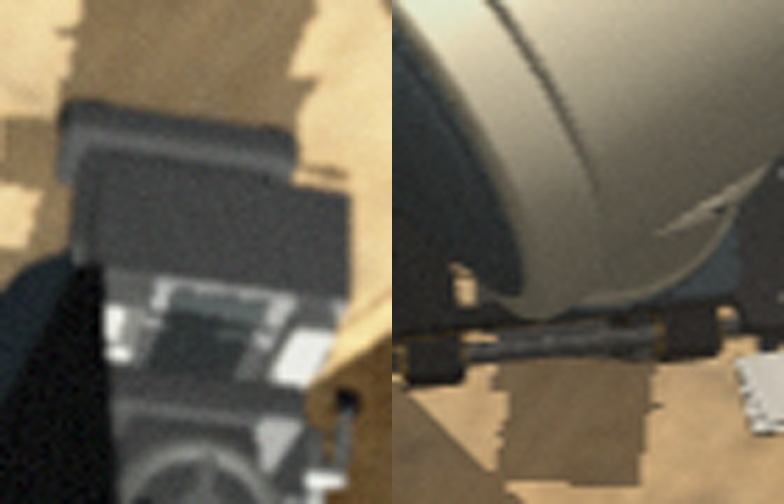

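```bash
python3 - <<'E'
from circ import *
T=np.load("pics/w3.npy")
k=lambda u,v:(u/5.6+180-.4,v/5.6+160-.4)
R=k(80,150);L=k(350,195)
r=onz("wrist",*R,.086,T);l=onz("wrist",*L,.086,T)
print("R",r,"L",l,"w",np.linalg.norm(r-l)); 
print("proj side0 R",(proj("side",r)-[175,75])*2.5,"L",(proj("side",l)-[175,75])*2.5)
print("proj scene1 R",(proj("scene",r)-[170,90])*4.4+[352,0],"L",(proj("scene",l)-[170,90])*4.4+[352,0])
# foot flange corners near the bench
for c in [(62,105),(295,128)]: print("foot",onz("wrist",*k(*c),.012,T))
for uv in [(147.5,290),(210,290)]:
  pass
print("triL",tri(ray("wrist",*L,T),ray("side",175+150/2.5,75+292/2.5)))
e=(r-l)[:2];e/=np.linalg.norm(e); y=np.array([-e[1],e[0]]); print("ang y",np.degrees(np.arctan2(y[1],y[0])), "lift",(r+l)[:2]/2+.041*y)
print("pad w2",[c for c in circ(cv2.imread("pics/w2.png"),250,224,10,26)])
E
```

```text
R [ 0.4814 -0.0849  0.086 ] L [ 0.3994 -0.0808  0.086 ] w 0.08209486157668971
proj side0 R [220.3895 289.7014] L [149.5883 283.9728]
proj scene1 R [734.3009 418.768 ] L [625.2397 443.459 ]
foot [0.4841 0.0116 0.012 ]
foot [0.3991 0.0042 0.012 ]
triL (array([ 0.4097, -0.1315,  0.1126]), [np.float64(0.0032), np.float64(0.0032)])
ang y 87.09590884624735 lift [ 0.4424 -0.0419]
pad w2 [(np.float32(249.375), np.float32(221.125), np.float32(20.214972)), (np.float32(249.0), np.float32(228.625), np.float32(13.715549))]
```

View pics/c5.png

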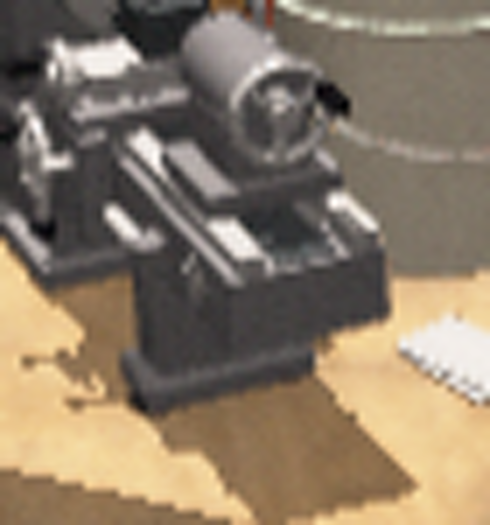

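```bash
python3 - <<'E'
from circ import *
k=lambda u,v:(u/7+200-.4,v/7+140-.4)
r=onz("scene",*k(388,317),.086); l=onz("scene",*k(237,350),.086); print(r,l,np.linalg.norm(r-l),(r+l)/2)
T=np.load("pics/w3.npy"); kw=lambda u,v:(u/5.6+180-.4,v/5.6+160-.4)
print("R",tri(ray("scene",*k(388,317)),ray("wrist",*kw(80,150),T)));print("L",tri(ray("scene",*k(237,350)),ray("wrist",*kw(350,195),T)))
T2=np.load("pics/w2.npy"); print("pad/rim",onz("wrist",249.,228.6,.068,T2),onz("wrist",249.4,221.1,.068,T2))
# grip from w0 and w2: plan
print("cup target jack", "grip expected",np.array([.4308,-.2409])+.190*np.array([.272,-.962]))
# dark grip mask in w2 -> axis pixels
im=cv2.imread("pics/w2.png"); m=(im.max(2)<60).astype(np.uint8)
m[:, :200]=0;m[:,300:]=0;m[:25]=0;m[130:]=0
n,lab,st,ce=cv2.connectedComponentsWithStats(cv2.morphologyEx(m,cv2.MORPH_OPEN,np.ones((9,9)))); print(st[1:],ce[1:])
for s,c in zip(st[1:],ce[1:]):
    print(onz("wrist",*c,.133,T2))
g=np.array([.4825,-.4237,.133]); print("grip proj w2",proj("wrist",g,T2))
E
```

```text
[ 0.4771 -0.0806  0.086 ] [ 0.4059 -0.076   0.086 ] 0.07132458253840848 [ 0.4415 -0.0783  0.086 ]
R (array([ 0.4808, -0.0732,  0.0803]), [np.float64(0.001), np.float64(0.001)])
L (array([ 0.4014, -0.0879,  0.0917]), [np.float64(0.0014), np.float64(0.0014)])
pad/rim [ 0.4327 -0.2447  0.068 ] [ 0.4351 -0.2553  0.068 ]
cup target jack grip expected [ 0.4825 -0.4237]
[[ 234   35   27   88 1972]] [[246.9123  78.1192]]
[ 0.4855 -0.4247  0.133 ]
grip proj w2 [249.5647  79.8756]
```

```bash
cat > j.py <<'E'
from h import *
def hd(p): return np.array([np.cos(p),np.sin(p)])
PSI0=np.deg2rad(105.8)
E
python3 - <<'E'
from j import *
T2=np.load("pics/w2.npy")
print("tip tri",tri(ray("side",253,259),ray("wrist",247,38,T2)),"expect",np.array([.4308,-.241])-(.062+.160)*hd(PSI0))
G=np.array([.484,-.424])
R=down(PSI0-np.pi)
ctrl.goto([*G,.19],R)
print(ctrl.move_l([*G,.114],vel=.12,contact_N=8),tool()[:3,3])
ctrl.command_gripper(0); print("w",ctrl.current_grip_width()*91,ctrl.current_grasp_force(),ctrl.current_contact_force(),ctrl.current_t())
L=np.array([.441,-.041]); psi=np.deg2rad(97)
S=L-.07*hd(psi); g=S-.190*hd(psi)
ctrl.move_l([*g,.114],vel=.07,ori=down(psi-np.pi)); print(tool()[:3,3],ctrl.current_contact_force(),ctrl.current_t())
im,T=snap("w4"); a=ctrl.read_camera("side");b=ctrl.read_camera("scene"); cv2.imwrite("pics/side4.png",a);cv2.imwrite("pics/scene4.png",b)
f=lambda i,s:cv2.resize(i,None,fx=s,fy=s,interpolation=cv2.INTER_CUBIC)
print("expected pad top side",proj("side",[*S,.068]),"scene",proj("scene",[*S,.068]))
cv2.imwrite("pics/c6.png",np.hstack([f(a[130:290,190:310],3.3),f(b[130:290,190:310],3.3)]))
E
```

```text
tip tri (array([ 0.4927, -0.4575,  0.1656]), [np.float64(0.0016), np.float64(0.0016)]) expect [ 0.4912 -0.4546]
False [ 0.4843 -0.4244  0.1145]
w 22.567551179224974 29.962202310562134 [ 0.0765 -1.3586  1.0522] 14.2083
[ 0.4729 -0.2995  0.1142] [-1.2355 -5.1701  2.9264] 16.15
expected pad top side [251.1593 200.5882] scene [251.3477 196.3182]
```

View pics/c6.png

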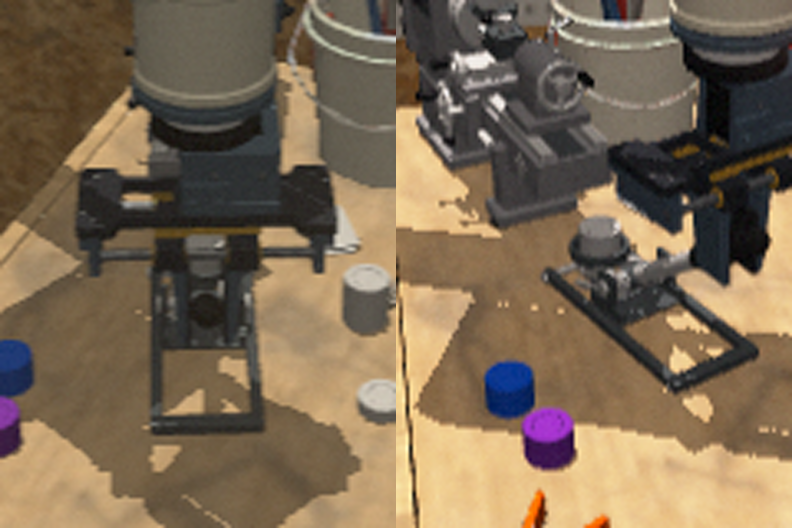

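```bash
python3 - <<'E'
from j import *
sc=(205/3.3+190-.4,130+227/3.3-.4); sd=(207/3.3+190-.4,130+240/3.3-.4)
print(onz("scene",*sc,.068),onz("side",*sd,.068),tri(ray("scene",*sc),ray("side",*sd)))
for p in [(155,428),(262,424)]: print("rear",onz("side",p[0]/3.3+190-.4,130+p[1]/3.3-.4,.007))
for p in [(545-396,275),(672-396,382),(755-396,350)]: print("scene",onz("scene",p[0]/3.3+190-.4,130+p[1]/3.3-.4,.01))
psi=np.deg2rad(97);print("cmd S",np.array([.441,-.041])-.07*hd(psi), "tool",tool()[:3,3], "grip yaw",np.degrees(np.arctan2(*-tool()[:2,0][::-1])))
E
```

```text
[ 0.4453 -0.122   0.068 ] [ 0.4537 -0.1186  0.068 ] (array([ 0.4524, -0.1061,  0.0583]), [np.float64(0.0007), np.float64(0.0007)])
rear [ 0.4301 -0.2901  0.007 ]
rear [ 0.5132 -0.2774  0.007 ]
scene [ 0.4007 -0.089   0.01  ]
scene [ 0.4301 -0.2869  0.01  ]
scene [ 0.5141 -0.2811  0.01  ]
cmd S [ 0.4495 -0.1105] tool [ 0.4729 -0.2995  0.1142] grip yaw 97.00119434765318
```

```bash
python3 - <<'E'
from j import *
t=tool(); p=t[:3,3]+[-.008,.075,0]
print(ctrl.move_l(p,vel=.06,contact_N=14),tool()[:3,3],ctrl.current_contact_force(),ctrl.current_t())
ctrl.sleep(.4)
a=ctrl.read_camera("side");b=ctrl.read_camera("scene"); cv2.imwrite("pics/side5.png",a);cv2.imwrite("pics/scene5.png",b); snap("w5")
f=lambda i,s:cv2.resize(i,None,fx=s,fy=s,interpolation=cv2.INTER_CUBIC)
cv2.imwrite("pics/c7.png",np.hstack([f(a[130:270,200:300],4),f(b[130:270,200:300],4)]))
E
```

```text
False [ 0.465  -0.2246  0.1142] [ 0.441  -3.0515  1.2007] 17.7
```

View pics/c7.png

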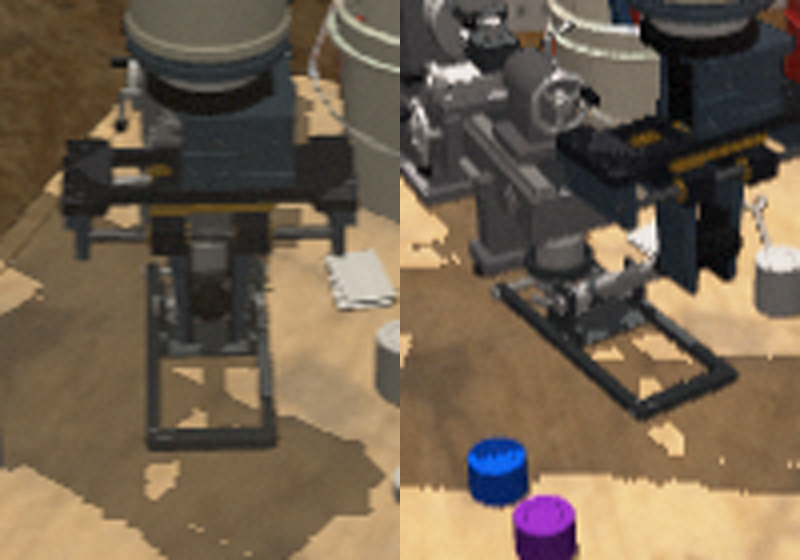

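```bash
python3 - <<'E'
from j import *
k=lambda u,v:((u-400)/4+200-.4,130+v/4-.4)
for c in [(510,195),(515,205)]:
    o,d=ray("scene",*k(*c)); print("arrow",[o+d*(x-o[0])/d[0] for x in (.400,.405)])
fl,rl,rr=[onz("scene",*k(*c),.012) for c in [(495,290),(640,415),(737,375)]]
print(fl,rl,rr)
for c in [(148,445),(275,440)]: print("side rear",onz("side",c[0]/4+200-.4,130+c[1]/4-.4,.007))
h=(fl-rl)[:2];h/=np.linalg.norm(h);print("psi",np.degrees(np.arctan2(h[1],h[0])),np.linalg.norm(fl-rl),"S from rear",(rl+rr)[:2]/2+.182*h,"S from front",fl[:2]+.045*np.array([h[1],-h[0]])-.033*h)
# pad visible: left edge & right edge at rim
pl,pr=k(530,250),k(590,250); m=((pl[0]+pr[0])/2,pl[1]); print("pad/cup scene ctr col",m, "proj S(.441,-.041,.043)",proj("scene",[.441,-.041,.043]),"proj (.441,-.045)",proj("scene",[.441,-.045,.043]))
E
```

```text
arrow [array([ 0.4   , -0.043 ,  0.1109]), array([ 0.405 , -0.0297,  0.1034])]
arrow [array([ 0.4   , -0.0525,  0.1067]), array([ 0.405 , -0.0393,  0.0991])]
[ 0.3921 -0.0153  0.012 ] [ 0.4204 -0.2228  0.012 ] [ 0.5065 -0.2118  0.012 ]
side rear [ 0.4205 -0.2171  0.007 ]
side rear [ 0.506  -0.2036  0.007 ]
psi 97.77700349229441 0.20941174997965467 S from rear [ 0.4388 -0.037 ] S from front [ 0.4412 -0.0419]
pad/cup scene ctr col (239.6, 192.1) proj S(.441,-.041,.043) [239.8513 193.8634] proj (.441,-.045) [240.3586 194.4207]
```

```bash
python3 - <<'E'
from j import *
t=tool(); R0=t[:3,:3]; h=np.append(hd(np.deg2rad(97)),0); z=np.array([0,0,1.])
g0=t[:3,3]-.019*R0[:,2]; ax=np.cross(z,h)  # jack y
f=lambda s:.158*(-np.cos(s)*h+np.sin(s)*z)
from scipy.spatial.transform import Rotation as Ro
for s in np.arange(.53,.10,-.1).tolist()+[.12]:
    th=.63-s; R=Ro.from_rotvec(-th*ax).as_matrix()@R0
    g=g0+f(s)-f(.63)
    ctrl.move_l(g+.019*R[:,2],vel=.03,ori=R)
    print(round(s,2),tool()[:3,3],ctrl.current_contact_force(),ctrl.current_grasp_force(),round(ctrl.current_t(),2))
ctrl.sleep(.5); e=tool(); print("grasp pt",e[:3,3]-.019*e[:3,2],"err",g+.019*R[:,2]-e[:3,3],ctrl.current_contact_force(),ctrl.current_grip_width()*91)
a=ctrl.read_camera("side");b=ctrl.read_camera("scene"); cv2.imwrite("pics/side6.png",a);cv2.imwrite("pics/scene6.png",b)
F=lambda i,s:cv2.resize(i,None,fx=s,fy=s,interpolation=cv2.INTER_CUBIC)
b0=cv2.imread("pics/scene5.png")
cv2.imwrite("pics/c8.png",np.hstack([F(b[130:250,195:295],4),F(b0[130:250,195:295],4)]))
E
```

```text
0.53 [ 0.4658 -0.2313  0.1012] [ 1.816  -2.4885  1.9582] 29.971529245376587 18.89
0.43 [ 0.4664 -0.2366  0.0874] [ 2.9292 -2.2841  1.6298] 29.973008036613464 19.53
0.33 [ 0.467  -0.2405  0.0728] [3.491  2.8268 8.2501] 29.9906525015831 20.18
0.23 [ 0.4674 -0.2429  0.0584] [4.6241 1.4414 9.8375] 30.003581643104553 20.82
0.13 [ 0.4676 -0.244   0.0438] [ 4.5181 -0.0416  9.4625] 30.002983510494232 21.46
0.12 [ 0.4676 -0.2441  0.0424] [ 3.6201  0.2347 10.5802] 30.001981258392334 21.71
grasp pt [ 0.4687 -0.2533  0.059 ] err [-0.0002 -0.0003  0.    ] [4.4846 0.3516 9.7127] 22.47088065752821
```

View pics/c8.png

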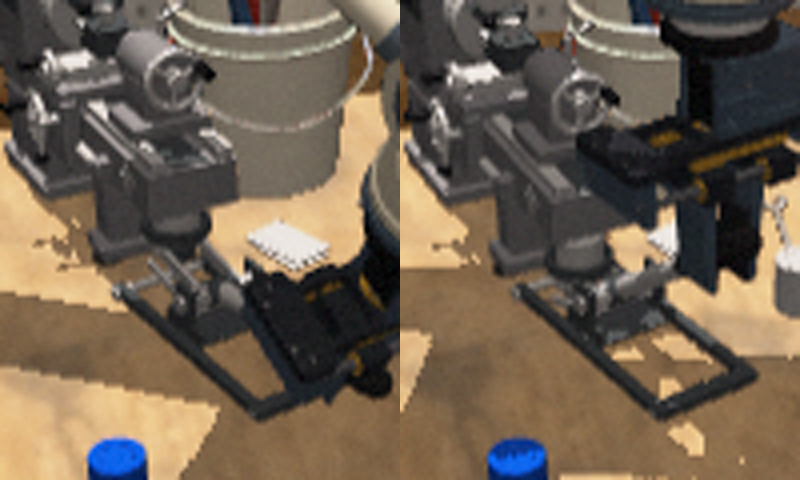

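```bash
python3 - <<'E'
from j import *
p=tool()[:3,3]
for d in (.0015,.003):
    ctrl.move_l(p-[0,0,d],vel=.02); ctrl.sleep(.3); print(d,tool()[:3,3],ctrl.current_contact_force(),ctrl.current_t())
    if ctrl.current_contact_force()[2]>16: break
ctrl.sleep(.3); ctrl.sign_off(); print("signed",ctrl.current_t())
E
```

```text
0.0015 [ 0.4678 -0.2441  0.0415] [ 2.3401 -3.6396 18.2057] 22.8583
the job is handed in; nothing more can be done
the job is handed in; nothing more can be done
```

The 30 mm pad is in the jack's cup with the saddle within a few millimetres of the lift point. The handle is held down against its stop, with 18 N on the tool, and the lathe's tail end looks raised in the scene picture. I handed the job in at about 23 s and saw no verdict.

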